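# Park the slide stage with the drive stopped, then reset the stop button

## Task

Press the red mushroom stop button down until it latches and take the hand off it, so that the drive is off. While it stays down, slide the specimen carriage along its track by its black grip until its red pointer stands within the width of the green clip (not the blue one). Then take the red button by its rim and turn it clockwise, letting go and taking it again as needed, until it springs back up; leave the carriage at the green clip and do not push the bottle, slide box or vial rack about.

Things in the scene. Friction and masses are not known exactly. Their poses are not given: they have to be found in the camera images.
- stop_head (a point): centre of the top of the red mushroom button: a round upright knurled head, 40 mm in diameter, 24 mm high (straight gripping side for the lowest 19 mm, then a 29 mm wide crown), on a 22 mm stem. Up, this point is 107 mm above the bench and the head's underside 13 mm above the yellow collar; latched down, both are about 9 mm lower. It turns with the head.
- stop_box: white box under the red button, 130 x 130 x 62 mm high, fixed to the bench, with a yellow collar 68 mm wide rising 8 mm above it round the stem. Origin: centre of its underside, on the button's axis.
- stop_press (a joint): how far the button is pressed, m: 0 up, about 0.0085 latched, 0.010 at its stop. A spring pushes it up (3 N at the top, about 8 N down). Pressed past 0.009 it latches and stays down by itself.
- stop_twist (a joint): how far the head is turned clockwise seen from above, rad: starts at 0 to 0.25, stop at 2.9. From 2.55 on the latch is free and the button springs up (when the fingers let go of it, at the latest).
- carriage (a joint): position of the carriage along the track, m: 0 to 0.15, growing along the stage's +y; 0.075 is mid-track. It stays where it is left (friction 2 N).
- carriage_grip (a point): centre of the top of the carriage's black grip, a block 24 mm across the track (x), 20 mm along it (y), 40 mm high, standing on the aluminium carriage plate (66 mm x, 76 mm y, with two glass slides); this point is 82 mm and the plate's top 42 mm above the bench. Its y axis is the track's direction, +y towards the grey motor.
- carriage_pointer (a point): tip of the 4 mm wide red pointer on the far (+x) edge of the carriage, 45 mm in x from the grip's centre and level with it in y; 34 mm above the bench.
- stage: the stage, a black base 96 mm (x) x 250 mm (y) x 26 mm high with two steel rails along y, fixed to the bench; a grey motor 40 mm long, 45 mm high, at its +y end. Origin: centre of its underside.
- green_clip: green index clip, 10 mm wide along the track (y), 14 mm deep, 36 mm high, fixed against the far (+x) side of the stage. Origin: at the bench, mid-width, on the face towards the track; its y axis runs along the track.
- blue_clip: blue index clip, same shape, marking another position; not the wanted one.
- bottle: loose bottle with a blue cap, 56 mm in diameter, 120 mm high; origin at the centre of its underside. Leave alone.
- slide_box: loose red slide box 92 x 62 x 44 mm high; origin at the centre of its underside. Leave alone.
- vial_rack: loose white vial rack 70 x 110 x 42 mm high; origin at the centre of its underside. Leave alone.

How it is judged:
By the outcome, as a careful person would: the job done as asked, in the order asked, and still so for the second after the job is handed in, with the robot touching nothing.
It also fails if it takes over 69 s, if anything falls off the work surface, if the arm or the gripper's body presses on something with over 40 N, if the wrist force passes 120 N, or if a joint passes its speed limit or range.

## Robot

A 6-joint arm with a two-finger parallel gripper is mounted at the origin on the work surface. World frame = base frame: x ahead of the robot, y to its left, z up, the work surface at z = 0. Lengths are in m, angles in degrees, forces in N, time in s.
With the tool pointing down it reaches from about 0.4 to 0.825 m from the base axis. Payload 7 kg.
Tool frame: the origin (TCP) lies between the finger pads, 19 mm behind the fingertips; this is the grasp point; x points along the fingers, z is the direction in which the jaws open and shut, and the axes are right-handed (so a half turn about x gives the same grasp; the last joint's range is limited). The gripper opens to 88 mm and grips with 3 to 60 N. Pads are 19 mm wide; open, the fingers measure 130 mm over their backs; the gripper's body (78 mm by 193 mm) begins 47 mm behind the grasp point.
Start: joints at [-51.904, 20.546, 0.682, 0, -70.136, -16.507], TCP at [0.248, -0.628, 0.245] pointing down, gripper open.
Joint ranges: [-176.03, 176.03], [-82.01, 121.73], [-58.28, 71.71], [-173.87, 95.51], [-174.79, -0.11], [-173.66, 173.66]. Speed limits (degrees/s): [136.94, 136.94, 172.46, 180, 180, 180].

## Interface

Orientations are given as [roll, pitch, yaw] about the fixed x, y, z axes, in that order (R = Rz(yaw) Ry(pitch) Rx(roll)).
In Python, from plant import get_obs, snapshot, calibration, close_job gives the robot as it stands.
- The arm moves only by the tool move_arm, never from a script. Its argument "commands" is a list that holds one entry, the list of rows, each a list of 4 numbers: the shift along the tool's x, y, z in cm, then the turn about the tool's x in rad. In form: [[[dx, dy, dz, spin], ...]]. A call has 1 to 8 rows; each row shifts and turns the commanded pose from where the row before left it, along the tool's axes as they then stand; what a row does not reach is not made up. A row lasts 1/10 s, in which the tool goes at most 50 mm and 8.59 degrees, less where a joint would pass 70% of its speed; a pose out of reach is approached as far as the arm can. A call with a gripper value outside its range is refused whole. "jaw" is the finger opening in cm, from 0 to 8.76, set as the call begins (left out, the last holds). The fingers move at their own pace and stop on an object; the grip force is fixed at half the most. Time passes only in rows, so rows that do not move let the fingers close. It gives the time, the measured TCP pose, the force and the opening at its end, in the units of the state.
- get_obs(): the state, without advancing time (a new reading comes with each control period).
- snapshot(name): name is "scene" or "side" or "wrist"; returns (picture, depth): 420x560x3 uint8, red, green, blue; 420x560 float32, m along the optical axis (not along the pixel's ray), 0 where there is no reading.
- calibration(name): a dict with "mtx" (3x3 intrinsics, pixels), "k1" (the pictures are not rectified: a ray, as slopes to the right and down, at radius r is drawn at 1 + k1 r^2 times it, then the intrinsics apply), "T" (4x4, takes a point from camera to world coordinates); the wrist camera has in their place "tool_from_camera" (4x4, takes a point from camera to tool coordinates, whose origin is the TCP and whose axes are the tool frame's). Camera axes: x right, y up, looking along -z (the intrinsics and any distortion apply to the point x, -y, -z); pixel columns grow to the right and rows downward; lengths in m; the calibration is good to about 2 mm. A picture is of the moment at which its call begins: read the wrist's pose just before it. calibration takes no time and is no camera call.
- close_job(): hands the job in, once; it reports no verdict.
The state is a dict: "clock": time; "joint_pos": joint angles; "qvel": joint speeds; "tau": joint torques, N m; "tool_pos": TCP position; "orientation": TCP orientation; "force": force on the tool from outside, world axes, zero at the start; "moment": the same for the moment, N m; "opening": finger opening in m.
Only numpy, scipy, OpenCV 4.12 (cv2) and the standard library are available. Lean on these libraries where they do the work, as an engineer would, in place of code of your own. Each camera call takes 0.05 s, during which the arm holds its last target. There are 200 camera calls.

## Working session

There is one attempt and no reset: what is moved stays moved. The work goes in short steps, Python scripts to look and compute and a tool call to move; the robot and the scene stay as the last step left them, time stands still between calls to the robot, and variables do not carry over. Pictures are saved under pics/ and viewed, about 8 in all and at most 12, crops included, and the job is handed in when it is done.

Besides the shell and the picture viewer there is one more tool, called after ">>>" by a JSON object that holds its "name" and its "arguments", one argument or row to a line. move_arm: Moves the arm, as the interface text tells. Its arguments: {"type":"object","properties":{"commands":{"type":"array"},"jaw":{"type":"number"}},"required":["commands"]}

```bash
mkdir -p pics; cat > h.py <<'E'
import numpy as np, cv2
from plant import get_obs, snapshot, calibration, close_job
from scipy.spatial.transform import Rotation as R
def cam(name,obs=None):
    c=calibration(name)
    if name!='wrist': return c['mtx'],c['k1'],np.array(c['T'])
    o=obs or get_obs(); T=np.eye(4); T[:3,:3]=R.from_euler('xyz',o['orientation'],degrees=True).as_matrix(); T[:3,3]=o['tool_pos']
    return c['mtx'],c['k1'],T@np.array(c['tool_from_camera'])
def rays(c,uv):
    K,k1,T=c; K=np.array(K)
    s=cv2.undistortPoints(np.float64(uv).reshape(-1,1,2),K,np.array([k1,0,0,0.])).reshape(-1,2)
    d=np.c_[s[:,0],-s[:,1],-np.ones(len(s))]
    return T[:3,3],d@T[:3,:3].T
def onplane(c,uv,z):
    o,d=rays(c,uv); return o+d*((z-o[2])/d[:,2])[:,None]
def cloud(c,depth):
    v,u=np.mgrid[:depth.shape[0],:depth.shape[1]]
    o,d=rays(c,np.c_[u.ravel(),v.ravel()]); return (o+d*depth.reshape(-1,1)).reshape(*depth.shape,3)
def shot(name,f=None):
    o=get_obs(); p,d=snapshot(name); 
    if f: cv2.imwrite('pics/'+f,cv2.cvtColor(p,cv2.COLOR_RGB2BGR))
    return p,d,cam(name,o)
E
python3 - <<'E'
from h import *
print(get_obs())
for n in('scene','side','wrist'):
    p,d,c=shot(n,n+'0.png'); np.savez('/tmp/'+n,p=p,d=d,K=c[0],k=c[1],T=c[2]); print(n,c[2].round(3).tolist(),(d>0).mean())
a=[cv2.imread(f'pics/{n}0.png') for n in('scene','side')]
E
```

```text
{'clock': 0.0, 'joint_pos': array([-5.19030107e+01,  2.05915605e+01,  6.33419884e-01, -1.94485166e-02,
       -7.01366253e+01, -1.65066405e+01]), 'qvel': array([-0.03562074, -0.04041746,  0.03010686,  0.07487399,  0.06571087,
       -0.04904062]), 'tau': array([-1.81974327e-03, -5.82704508e+01,  2.93069905e+01,  6.99784756e+00,
        6.94125876e-03, -1.54709483e-04]), 'tool_pos': array([ 0.24817619, -0.62722095,  0.24442068]), 'orientation': array([  5.5884178 ,  89.90348604, 117.17214325]), 'force': array([ 0.12468068,  0.13779973, -0.33599881]), 'moment': array([-0.01163146, -0.00933485,  0.02016881]), 'opening': 0.08767336698960924}
scene [[0.825, -0.34, 0.452, 0.968], [0.565, 0.515, -0.644, -0.528], [-0.014, 0.787, 0.617, 0.556], [0.0, 0.0, 0.0, 1.0]] 0.9959098639455782
side [[0.992, 0.096, -0.077, 0.575], [-0.122, 0.724, -0.679, -0.497], [-0.01, 0.683, 0.73, 0.635], [0.0, 0.0, 0.0, 1.0]] 0.9959353741496598
wrist [[-0.367, -0.892, -0.264, 0.176], [0.93, -0.351, -0.106, -0.655], [0.002, -0.284, 0.959, 0.385], [0.0, 0.0, 0.0, 1.0]] 0.9961352040816327
```

View pics/scene0.png

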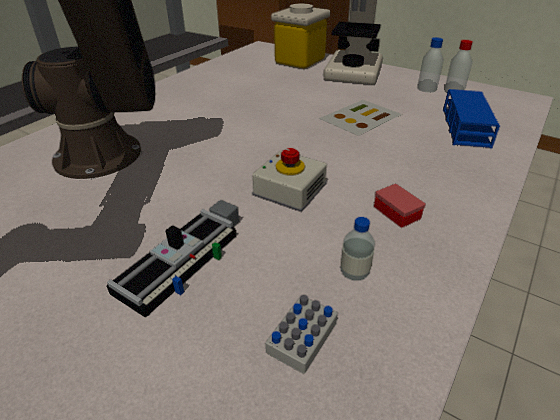

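View pics/side0.png

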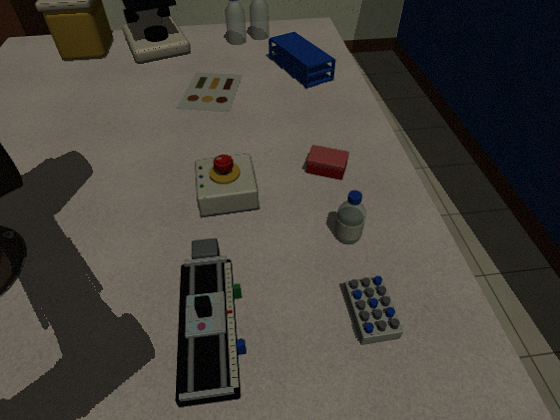

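The scene view shows the red button at (290,157), the black grip at (175,236), the green clip at (217,251) and the blue clip at (179,285). In the side view they are at (223,163), (203,306), (237,291) and (241,346), with the red pointer near (229,312).

```bash
cat > m.py <<'E'
from h import *
def load(n):
    z=np.load(f'/tmp/{n}.npz'); return z['p'],z['d'],(z['K'],float(z['k']),z['T'])
for n,roi in (('side',dict(btn=(205,148,240,180),ptr=(222,304,236,318),green=(230,282,245,300),blue=(234,336,248,358),grip=(190,292,216,320))),
              ('scene',dict(btn=(275,145,305,170),ptr=(186,250,200,264),green=(208,238,224,262),blue=(170,272,188,296),grip=(162,222,188,250)))):
    p,d,c=load(n); X=cloud(c,d); h=cv2.cvtColor(p,cv2.COLOR_RGB2HSV)
    H,S,V=[h[...,i].astype(int) for i in range(3)]
    red=((H<8)|(H>172))&(S>150)&(V>60); 
    M=dict(btn=red,ptr=red,green=(abs(H-65)<20)&(S>110),blue=(abs(H-112)<14)&(S>120),grip=(V<45)&(X[...,2]>.05))
    for k,(a,b,e,f) in roi.items():
        m=np.zeros(H.shape,bool); m[b:f,a:e]=M[k][b:f,a:e]
        P=X[m]; 
        if len(P)==0: print(n,k,'none');continue
        top=P[P[:,2]>P[:,2].max()-.006]
        print(n,k,len(P),'ctr',np.median(P,0).round(4),'min',P.min(0).round(3),'max',P.max(0).round(3),'top',((top.min(0)+top.max(0))/2).round(4),len(top))
    # stage base orientation: motor / rails: points z .02-.03 dark
    m=(abs(X[...,2]-.026)<.003)&(V<60)&(X[...,0]>.4)&(X[...,0]<.9)&(X[...,1]<.1)
    m=cv2.morphologyEx(m.astype(np.uint8),cv2.MORPH_OPEN,np.ones((2,2)))
    P=X[m>0][:,:2]; print(n,'base',len(P),cv2.minAreaRect(P.astype(np.float32)))
    m=(abs(X[...,2]-.062)<.004)&(V>120)&(S<60); nn,l,st,ce=cv2.connectedComponentsWithStats(m.astype(np.uint8)); i=1+st[1:,4].argmax()
    P=X[l==i][:,:2]; print(n,'box',len(P),cv2.minAreaRect(P.astype(np.float32)))
E
python3 m.py
```

```text
side btn 141 ctr [0.536  0.1438 0.1049] min [ 0.512 -0.497  0.06 ] max [0.575 0.211 0.635] top [ 0.575  -0.4972  0.6351] 1
side ptr 15 ctr [ 0.5274 -0.1712  0.0381] min [ 0.523 -0.173  0.028] max [ 0.533 -0.169  0.043] top [ 0.5277 -0.1715  0.0404] 9
side green 106 ctr [ 0.543  -0.127   0.0274] min [ 0.536 -0.497  0.003] max [ 0.575 -0.114  0.635] top [ 0.575  -0.4972  0.6351] 1
side blue 124 ctr [ 0.5441 -0.2322  0.0287] min [ 0.537 -0.497  0.002] max [ 0.575 -0.218  0.635] top [ 0.575  -0.4972  0.6351] 1
side grip 301 ctr [ 0.4903 -0.1792  0.0803] min [ 0.478 -0.497  0.05 ] max [ 0.575 -0.163  0.635] top [ 0.575  -0.4972  0.6351] 1
side base 3440 ((0.6061661243438721, -0.26061636209487915), (0.3243050277233124, 0.472984254360199), 0.20773226022720337)
side box 1 ((0.5778046250343323, 0.09198711812496185), (0.0, 0.0), 0.0)
scene btn 212 ctr [0.5417 0.1383 0.1006] min [ 0.413 -0.528 -0.002] max [0.968 0.304 0.556] top [ 0.9682 -0.5278  0.556 ] 2
scene ptr 18 ctr [ 0.5267 -0.1718  0.0348] min [ 0.521 -0.174  0.025] max [ 0.535 -0.161  0.036] top [ 0.5282 -0.1709  0.0345] 16
scene green 141 ctr [ 0.5457 -0.1274  0.0225] min [ 0.529 -0.139  0.003] max [ 0.552 -0.098  0.037] top [ 0.5449 -0.1236  0.0341] 38
scene blue 160 ctr [ 0.5485 -0.2316  0.0219] min [ 0.522 -0.528  0.   ] max [ 0.968 -0.201  0.556] top [ 0.9682 -0.5278  0.556 ] 1
scene grip 275 ctr [ 0.4973 -0.1777  0.0718] min [ 0.478 -0.183  0.05 ] max [ 0.503 -0.163  0.083] top [ 0.4905 -0.1727  0.0801] 102
scene base 1647 ((0.6523669362068176, -0.34508562088012695), (0.22709573805332184, 0.6935185790061951), 41.815494537353516)
scene box 1043 ((0.5357351303100586, 0.14792358875274658), (0.12788568437099457, 0.12811532616615295), 4.341196537017822)
```

>>> {"name": "move_arm", "arguments": {
  "commands": [
    [[0.2, -2.3, 2.55, 0], [0.2, -2.3, 2.55, 0], [0.2, -2.3, 2.55, 0], [0.2, -2.3, 2.55, 0], [0.2, -2.3, 2.55, 0], [0.2, -2.3, 2.55, 0], [0.2, -2.3, 2.55, 0], [0.2, -2.3, 2.55, 0]]
  ],
  "jaw": 0
}}

```text
clock: 0.95
tool_pos: [0.3445, -0.3689, 0.2292]
orientation: [-4.4, 90.0, 107.2]
force: [0.8, -0.1, 0.5]
opening: 0.0289
```

>>> {"name": "move_arm", "arguments": {
  "commands": [
    [[0.2, -2.3, 2.55, 0], [0.2, -2.3, 2.55, 0], [0.2, -2.3, 2.55, 0], [0.2, -2.3, 2.55, 0], [0.2, -2.3, 2.55, 0], [0.2, -2.3, 2.55, 0], [0.2, -2.3, 2.55, 0], [0.2, -2.3, 2.55, 0]]
  ]
}}

```text
clock: 1.75
tool_pos: [0.4405, -0.1114, 0.2133]
orientation: [-81.1, 90.0, 30.5]
force: [-0.0, -0.6, -0.2]
opening: 0.0001
```

```bash
python3 - <<'E'
from h import *
o=get_obs(); print(o['clock'],o['tool_pos'].round(4),o['orientation'].round(2),o['joint_pos'].round(1),o['force'].round(2),o['opening'])
p,d,c=shot('wrist','w1.png'); X=cloud(c,d); np.savez('/tmp/w1',p=p,X=X)
E
```

```text
1.75 [ 0.4405 -0.1114  0.2133] [-81.11  89.99  30.49] [ 10.8   0.8 -28.7  -0.  -60.6 -79.2] [-0.01 -0.56 -0.17] 8.338524836056259e-05
```

View pics/w1.png

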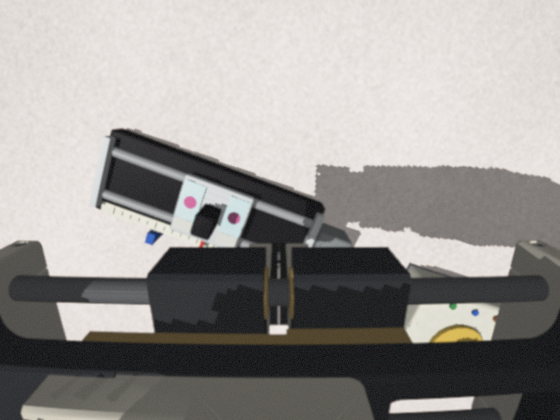

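The wrist view shows the stage at left centre, with the grip at (207,220), and the button box partly hidden at lower right. I'll go on to above the button.

>>> {"name": "move_arm", "arguments": {
  "commands": [
    [[0.5, -2.3, 2.55, 0], [0.5, -2.3, 2.55, 0], [0.5, -2.3, 2.55, 0], [0.5, -2.3, 2.55, 0], [0.5, -2.3, 2.55, 0], [0.5, -2.3, 2.55, 0], [0.5, -2.3, 2.55, 0], [0, 0, 0, 0]]
  ]
}}

```text
clock: 2.6
tool_pos: [0.5255, 0.1153, 0.1773]
orientation: [104.8, 90.0, -143.5]
force: [-0.2, -0.2, 0.5]
opening: 0.0003
```

```bash
cat > st.py <<'E'
from h import *
def st(tx=None,o=None):
    o=o or get_obs(); Rm=R.from_euler('xyz',o['orientation'],degrees=True).as_matrix()
    print(o['clock'],o['tool_pos'].round(4),'head',np.degrees(np.arctan2(Rm[1,2],Rm[0,2])).round(2),'j',o['joint_pos'].round(1),'F',o['force'].round(2),'open',round(o['opening'],4))
    if tx is not None: print('cm to go, tool axes',((np.array(tx)-o['tool_pos'])@Rm*100).round(2))
E
python3 - <<'E'
from st import *
# refine button: circle of red pixels cast on planes (both fixed cams; occlusion-free originals) 
for n in('scene','side'):
    z=np.load(f'/tmp/{n}.npz'); c=(z['K'],float(z['k']),z['T']); X=cloud(c,z['d']); h=cv2.cvtColor(z['p'],cv2.COLOR_RGB2HSV).astype(int)
    m=((h[...,0]<8)|(h[...,0]>172))&(h[...,1]>130)&(np.hypot(X[...,0]-.536,X[...,1]-.146)<.04)&(X[...,2]>.075)
    P=X[m]; t=P[P[:,2]>.104]; print(n,len(P),P.min(0).round(3),P.max(0).round(3),'crown',len(t),((t.min(0)+t.max(0))/2).round(4),t.mean(0).round(4))
    vu=np.argwhere(m); y0,x0=vu.min(0);y1,x1=vu.max(0)
    print(' silhouette mid col at z.09', onplane(c,[[(x0+x1)/2,(y0+y1)/2]],.093).round(4))
    yl=(abs(h[...,0]-24)<7)&(h[...,1]>130)&(np.hypot(X[...,0]-.536,X[...,1]-.146)<.06); P=X[yl]; print(' collar',len(P),((P.min(0)+P.max(0))/2).round(4),(P.max(0)-P.min(0)).round(3))
st([.536,.146,.135])
E
```

```text
scene 233 [0.517 0.128 0.084] [0.556 0.162 0.108] crown 65 [0.5359 0.1487 0.106 ] [0.5363 0.1478 0.1059]
 silhouette mid col at z.09 [[0.5334 0.149  0.093 ]]
 collar 288 [0.5306 0.1471 0.0731] [0.075 0.066 0.026]
side 260 [0.514 0.128 0.076] [0.554 0.165 0.111] crown 95 [0.5335 0.1489 0.1074] [0.5354 0.1461 0.1074]
 silhouette mid col at z.09 [[0.5343 0.1495 0.093 ]]
 collar 345 [0.5336 0.1451 0.0686] [0.067 0.058 0.011]
2.6 [0.5255 0.1153 0.1773] head 111.73 j [  33.3   11.   -22.1    0.   -57.  -101.5] F [-0.23 -0.15  0.49] open 0.0003
cm to go, tool axes [ 4.23 -2.12  2.46]
```

>>> {"name": "move_arm", "arguments": {
  "commands": [
    [[0, -2.1, 2.7, 0], [2.0, 0, 0, 0], [2.0, 0, 0, 0], [0.8, 0, 0, 0], [0.4, 0, 0, 0], [0.4, 0, 0, 0], [0.3, 0, 0, 0], [0, 0, 0, 0]]
  ]
}}

```text
clock: 3.4
tool_pos: [0.5339, 0.1447, 0.1201]
orientation: [156.8, 90.0, -91.7]
force: [-3.4, -1.6, 4.6]
opening: 0.0004
```

```bash
python3 -c "
from st import *
st([.5353,.148,.116])"
```

```text
3.4 [0.5339 0.1447 0.1201] head 111.57 j [  35.5   15.8  -24.2    0.   -50.  -103.9] F [-3.44 -1.57  4.57] open 0.0004
cm to go, tool axes [ 0.41 -0.26  0.26]
```

>>> {"name": "move_arm", "arguments": {
  "commands": [
    [[0.3, 0, 0, 0], [0.2, 0, 0, 0], [0, 0, 0, 0], [0, 0, 0, 0]]
  ]
}}

```text
clock: 3.8
tool_pos: [0.5341, 0.1448, 0.116]
orientation: [-119.4, 90.0, -7.8]
force: [-5.5, -1.6, 10.0]
opening: 0.0005
```

>>> {"name": "move_arm", "arguments": {
  "commands": [
    [[0.2, 0, 0, 0], [0, 0, 0, 0]]
  ]
}}

```text
clock: 4.0
tool_pos: [0.5347, 0.1448, 0.1157]
orientation: [-114.2, 89.9, -2.5]
force: [-10.0, -2.2, 24.1]
opening: 0.0007
```

>>> {"name": "move_arm", "arguments": {
  "commands": [
    [[-2, 0, 0, 0], [-2.4, 0, 0, 0], [0, 2.6, -4.0, 0], [0, 2.6, -4.0, 0], [0, 2.6, -4.0, 0], [0, 2.6, -4.0, 0], [0, 2.6, -4.0, 0], [0, 2.6, -4.0, 0]]
  ],
  "jaw": 8.7
}}

```text
clock: 4.8
tool_pos: [0.4773, -0.1371, 0.1574]
orientation: [-109.7, 89.9, 1.9]
force: [1.1, -0.6, 0.8]
opening: 0.059
```

>>> {"name": "move_arm", "arguments": {
  "commands": [
    [[0, 0, -3.8, 0], [0, 0, 0, -0.149], [0, 0, 0, -0.149], [0, 0, 0, -0.149], [0, 0, 0, -0.149], [0, 0, 0, -0.149], [0, 0, 0, -0.149], [0, 0, 0, -0.149]]
  ]
}}

```text
clock: 5.6
tool_pos: [0.4918, -0.1709, 0.1571]
orientation: [-173.8, 89.9, -2.2]
force: [-0.1, -0.7, 0.1]
opening: 0.087
```

>>> {"name": "move_arm", "arguments": {
  "commands": [
    [[0, 0, 0, -0.149], [0, 0, 0, -0.149], [0, 0, 0, -0.149], [0, 0, 0, -0.149], [0, 0, 0, -0.149], [0, 0, 0, -0.149], [0, 0, 0, -0.149], [0, 0, 0, -0.149]]
  ]
}}

```text
clock: 6.4
tool_pos: [0.4918, -0.1709, 0.1571]
orientation: [116.7, 89.9, -3.3]
force: [0.8, 0.2, -0.3]
opening: 0.0873
```

```bash
python3 - <<'E'
from st import *
st([.4905,-.173,.13])
for n in('scene','side'):
    p,d,c=shot(n,n+'1.png'); X=cloud(c,d); m=np.hypot(X[...,0]-.5353,X[...,1]-.148)<.009; P=X[m&(X[...,2]<.13)]
    z=np.load(f'/tmp/{n}.npz'); X0=cloud(c,z['d']); m0=np.hypot(X0[...,0]-.5353,X0[...,1]-.148)<.009
    print(n,'top z now',np.median(P[P[:,2]>.08][:,2]).round(4),'before',np.median(X0[m0][:,2]).round(4))
shot('wrist','w2.png')
E
```

```text
6.4 [ 0.4918 -0.1709  0.1571] head -120.01 j [  2.5  10.5 -25.8   0.  -53.7  57.5] F [ 0.78  0.2  -0.33] open 0.0873
cm to go, tool axes [ 2.71 -0.01  0.25]
scene top z now 0.098 before 0.1055
side top z now 0.1005 before 0.1083
```

View pics/w2.png

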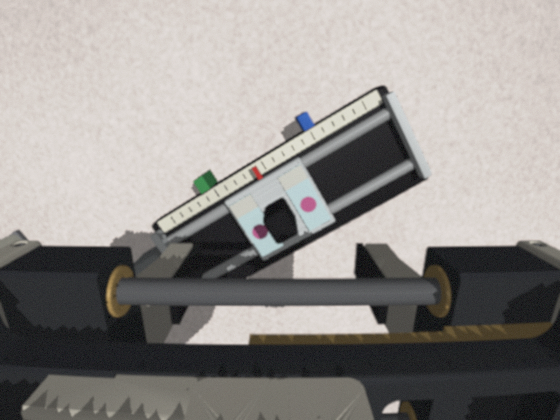

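The button is latched: its top reads about 8 mm lower in both fixed cameras. The wrist view shows the pointer at (256,173), the green clip at (205,182), the blue clip at (305,122) and the grip at (281,220).

```bash
cat > tr.py <<'E'
from st import *
def track(fn=None,zp=.034):
    o=get_obs(); p,d,c=shot('wrist',fn); X=cloud(c,d); h=cv2.cvtColor(p,cv2.COLOR_RGB2HSV).astype(int)
    H,S,V=h[...,0],h[...,1],h[...,2]; out={}
    reg=(X[...,0]>.5)&(X[...,0]<.58)&(X[...,1]>-.3)&(X[...,1]<-.05)
    for k,m,z in(('ptr',((H<10)|(H>170))&(S>120)&(V>70),zp),('green',(abs(H-65)<20)&(S>100),.036),('blue',(abs(H-112)<14)&(S>120),.036)):
        m=m&reg&((abs(X[...,2]-z)<.006))
        n,l,s,ce=cv2.connectedComponentsWithStats(m.astype(np.uint8))
        if n<2: print(k,'none'); continue
        i=1+s[1:,4].argmax(); uv=np.argwhere(l==i)[:,::-1]; P=onplane(c,uv,z)
        out[k]=P; r=cv2.minAreaRect(P[:,:2].astype(np.float32)); print(k,len(P),'c',P.mean(0).round(4),'min',P.min(0).round(4)[:2],'max',P.max(0).round(4)[:2],'rect',np.round(r[0],4),np.round(r[1],4),round(r[2],1),'depth z',np.median(X[l==i][:,2]).round(4))
    m=(V<60)&(abs(X[...,2]-.082)<.006)&(np.abs(X[...,0]-.49)<.03)&(X[...,1]<-.08)&(X[...,1]>-.25)
    if m.sum()>20:
        P=X[m]; print('grip',m.sum(),cv2.minAreaRect(P[:,:2].astype(np.float32)))
    return out
E
python3 -c "
from tr import *
track()"
```

```text
ptr 57 c [ 0.527  -0.1695  0.034 ] min [ 0.5217 -0.1722] max [ 0.5328 -0.1676] rect [ 0.5273 -0.1698] [0.0111 0.0044] 1.9 depth z 0.0372
green 175 c [ 0.543  -0.1235  0.036 ] min [ 0.5367 -0.129 ] max [ 0.5495 -0.1173] rect [ 0.5431 -0.1232] [0.0127 0.0117] 0.1 depth z 0.0364
blue 174 c [ 0.5443 -0.2267  0.036 ] min [ 0.538  -0.2317] max [ 0.5508 -0.2222] rect [ 0.5443 -0.2267] [0.0127 0.0094] 2.6 depth z 0.0365
grip 755 ((0.48925501108169556, -0.17089353501796722), (0.02295304462313652, 0.019471602514386177), 0.3829931914806366)
```

>>> {"name": "move_arm", "arguments": {
  "commands": [
    [[0, 0, 0, -0.133], [0, 0, 0, -0.133], [0, 0, 0, -0.133], [0, 0, 0, -0.133], [0, -0.2, 0, 0], [3, 0, 0, 0], [3, 0, 0, 0], [2.8, 0, 0, 0]]
  ]
}}

```text
clock: 7.4
tool_pos: [0.4893, -0.1707, 0.0677]
orientation: [94.0, 89.9, 3.8]
force: [1.0, 0.4, -0.8]
opening: 0.0871
```

>>> {"name": "move_arm", "arguments": {
  "commands": [
    [[0, 0, 0, 0], [0, 0, 0, 0], [0, 0, 0, 0], [0, 0, 0, 0], [0, 0, 0, 0], [0, 0, 0, 0]]
  ],
  "jaw": 1.5
}}

```text
clock: 8.0
tool_pos: [0.4896, -0.1707, 0.0691]
orientation: [91.4, 89.9, 1.5]
force: [-0.1, -0.1, -0.0]
opening: 0.0445
```

```bash
python3 -c "
from tr import *
st()
track('w3.png')"
```

```text
8.0 [ 0.4896 -0.1707  0.0691] head -89.9 j [  2.5  16.7 -31.6   0.  -41.5  87.6] F [-0.09 -0.08 -0.03] open 0.0445
ptr 128 c [ 0.5269 -0.1698  0.034 ] min [ 0.5214 -0.1718] max [ 0.5328 -0.1677] rect [ 0.5271 -0.1698] [0.0116 0.0038] 3.8 depth z 0.0373
green 446 c [ 0.5438 -0.123   0.036 ] min [ 0.5373 -0.1285] max [ 0.5509 -0.1171] rect [ 0.5441 -0.1228] [0.0114 0.0136] 89.8 depth z 0.0363
blue 458 c [ 0.5447 -0.2258  0.036 ] min [ 0.538  -0.2321] max [ 0.5516 -0.2201] rect [ 0.5448 -0.2261] [0.0136 0.0119] 0.5 depth z 0.0363
grip 1009 ((0.49596330523490906, -0.17075714468955994), (0.016767269000411034, 0.050934966653585434), 11.732147216796875)
```

>>> {"name": "move_arm", "arguments": {
  "commands": [
    [[0, 0, 0, 0], [0, 0, 0, 0], [0, 0, 0, 0], [0, 0, 0, 0], [0, 0, 0, 0], [0, 0, 0, 0]]
  ]
}}

```text
clock: 8.65
tool_pos: [0.4892, -0.1707, 0.0684]
orientation: [-37.3, 90.0, -127.2]
force: [-0.5, 0.3, 1.0]
opening: 0.0194
```

>>> {"name": "move_arm", "arguments": {
  "commands": [
    [[0, 0, -0.6, 0], [0, 0, -0.8, 0], [0, 0, -0.8, 0], [0, 0, -0.8, 0], [0, 0, -0.8, 0], [0, 0, -0.6, 0], [0, 0, -0.25, 0], [0, 0, 0, 0]]
  ]
}}

```text
clock: 9.45
tool_pos: [0.4888, -0.1236, 0.0683]
orientation: [-121.5, 90.0, 148.6]
force: [-3.9, 1.4, 4.7]
opening: 0.0198
```

```bash
python3 -c "
from tr import *
st()
track('w4.png')"
```

```text
9.45 [ 0.4888 -0.1236  0.0683] head -89.85 j [  8.2  15.7 -33.4  -0.  -41.   82. ] F [-3.89  1.37  4.71] open 0.0198
ptr 131 c [ 0.5265 -0.1226  0.034 ] min [ 0.5207 -0.1246] max [ 0.5327 -0.1211] rect [ 0.5267 -0.1228] [0.012  0.0035] 0.1 depth z 0.0372
green 395 c [ 0.5438 -0.122   0.036 ] min [ 0.5371 -0.1268] max [ 0.5506 -0.1177] rect [ 0.5438 -0.1223] [0.0135 0.0091] 0.1 depth z 0.0366
blue 480 c [ 0.5447 -0.225   0.036 ] min [ 0.5383 -0.232 ] max [ 0.5515 -0.2179] rect [ 0.5449 -0.2249] [0.0132 0.0141] 0.7 depth z 0.0363
grip 978 ((0.4896073639392853, -0.12333034723997116), (0.02240796759724617, 0.026896392926573753), 2.2917988300323486)
```

View pics/w4.png

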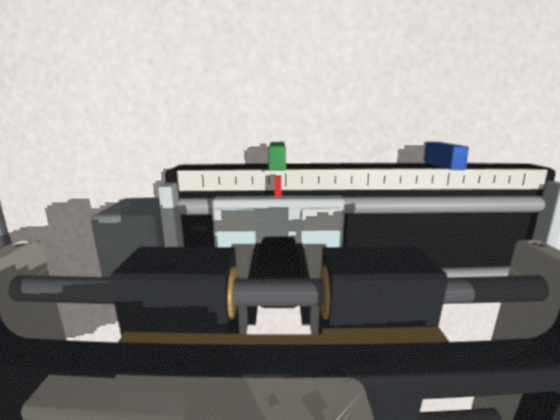

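The pointer at (277,185) stands centred on the green clip at (277,156). I'll release, lift and recheck.

>>> {"name": "move_arm", "arguments": {
  "commands": [
    [[0, 0, 0, 0], [0, 0, 0, 0], [0, 0, 0, 0], [0, 0, 0, 0], [0, 0, 0, 0], [-3, 0, 0, 0], [-3, 0, 0, 0], [-3, 0, 0, 0]]
  ],
  "jaw": 8.7
}}

```text
clock: 10.3
tool_pos: [0.4889, -0.1243, 0.1593]
orientation: [-83.9, 90.0, -173.8]
force: [1.5, 0.0, -0.3]
opening: 0.0781
```

```bash
python3 -c "
from tr import *
st([.5353,.148,.160])
track('w5.png')"
```

```text
10.3 [ 0.4889 -0.1243  0.1593] head -89.88 j [  8.1   8.9 -27.4  -0.  -53.7  82. ] F [ 1.49  0.05 -0.29] open 0.0781
cm to go, tool axes [ -0.08   4.69 -27.22]
ptr 46 c [ 0.5265 -0.1227  0.034 ] min [ 0.5208 -0.1244] max [ 0.5322 -0.1209] rect [ 0.5265 -0.1225] [0.0115 0.0032] 6.4 depth z 0.0371
green 148 c [ 0.5435 -0.1219  0.036 ] min [ 0.5375 -0.1269] max [ 0.5501 -0.1175] rect [ 0.5438 -0.1222] [0.0126 0.0094] 0.0 depth z 0.0366
blue 180 c [ 0.5448 -0.2255  0.036 ] min [ 0.5389 -0.2314] max [ 0.5508 -0.2197] rect [ 0.5449 -0.2256] [0.0128 0.0105] 5.6 depth z 0.0364
grip 703 ((0.4891093075275421, -0.12310224026441574), (0.022854795679450035, 0.01799708791077137), 1.940435767173767)
```

>>> {"name": "move_arm", "arguments": {
  "commands": [
    [[0, 0.6, -3.4, 0], [0, 0.6, -3.4, 0], [0, 0.6, -3.4, 0], [0, 0.6, -3.4, 0], [0, 0.6, -3.4, 0], [0, 0.6, -3.4, 0], [0, 0.6, -3.4, 0], [0, 0.5, -3.4, 0]]
  ],
  "jaw": 8.7
}}

```text
clock: 11.15
tool_pos: [0.5357, 0.1494, 0.1582]
orientation: [132.8, 90.0, 42.9]
force: [0.5, -0.2, 0.4]
opening: 0.0863
```

```bash
python3 - <<'E'
from st import *
st([.5353,.148,.093])
p,d,c=shot('wrist','w6.png'); X=cloud(c,d); h=cv2.cvtColor(p,cv2.COLOR_RGB2HSV).astype(int)
m=((h[...,0]<8)|(h[...,0]>172))&(h[...,1]>130)&(np.hypot(X[...,0]-.536,X[...,1]-.146)<.04)
P=X[m]; print(len(P),P.min(0).round(4),P.max(0).round(4),'z95',np.percentile(P[:,2],90).round(4)); t=P[P[:,2]>.094]; print(((t.min(0)+t.max(0))/2).round(4),(t.max(0)-t.min(0)).round(4))
E
```

```text
11.15 [0.5357 0.1494 0.1582] head -89.88 j [ 35.8  13.7 -21.3  -0.  -55.   54.4] F [ 0.5  -0.2   0.37] open 0.0863
cm to go, tool axes [ 6.52 -0.04  0.14]
2326 [0.5144 0.1066 0.0783] [0.5601 0.1711 0.2442] z95 0.1001
[0.5377 0.1383 0.1691] [0.0449 0.0634 0.1502]
```

View pics/w6.png

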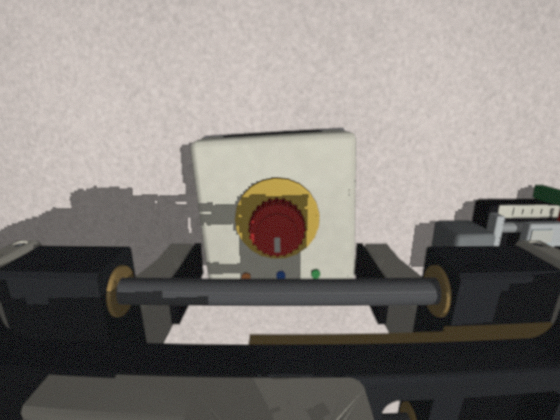

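The wrist view shows the red head at (277,227), centred between the open fingers, with the white index mark pointing toward the arm at (277,243).

```bash
python3 - <<'E'
from st import *
c=cam('wrist'); p=cv2.cvtColor(cv2.imread('pics/w6.png'),cv2.COLOR_BGR2HSV).astype(int)
m=(((p[...,0]<8)|(p[...,0]>172))&(p[...,1]>130)&(p[...,2]>40)).astype(np.uint8); m[:190]=0;m[262:]=0;m[:,:235]=0;m[:,320:]=0
k=cv2.findContours(cv2.morphologyEx(m,cv2.MORPH_OPEN,np.ones((3,3))),cv2.RETR_EXTERNAL,2)[0]; k=max(k,key=cv2.contourArea)
e=cv2.fitEllipse(k); print(e, onplane(c,[e[0]],.086).round(4), onplane(c,[e[0]],.093).round(4), cv2.boundingRect(k))
E
```

```text
((276.657470703125, 226.57484436035156), (53.58892822265625, 55.32986068725586), 95.68302154541016) [[0.536  0.1551 0.086 ]] [[0.5386 0.155  0.093 ]] (249, 200, 56, 55)
```

>>> {"name": "move_arm", "arguments": {
  "commands": [
    [[2, 0, 0, 0], [2, 0, 0, 0], [1.5, 0, 0, 0], [0.7, 0, 0, 0], [0.3, 0, 0, 0], [0, 0, 0, 0]]
  ]
}}

```text
clock: 11.8
tool_pos: [0.5357, 0.1479, 0.0934]
orientation: [6.3, 90.0, -83.5]
force: [0.6, -0.2, 0.0]
opening: 0.087
```

>>> {"name": "move_arm", "arguments": {
  "commands": [
    [[0, 0, 0, 0], [0, 0, 0, 0], [0, 0, 0, 0], [0, 0, 0, 0], [0, 0, 0, 0], [0, 0, 0, 0], [0, 0, 0, 0], [0, 0, 0, 0]]
  ],
  "jaw": 3.5
}}

```text
clock: 12.6
tool_pos: [0.5359, 0.1496, 0.0936]
orientation: [153.7, 89.8, 63.9]
force: [-2.4, 7.8, 1.4]
opening: 0.0391
```

```bash
python3 -c "
from st import *
st([.5353,.148,.093])"
```

```text
12.6 [0.5359 0.1496 0.0936] head -89.86 j [ 35.7  17.9 -25.5  -0.1 -46.5  54.5] F [-2.39  7.82  1.44] open 0.0391
cm to go, tool axes [ 0.06 -0.06  0.16]
```

>>> {"name": "move_arm", "arguments": {
  "commands": [
    [[0, 0, -0.2, 0], [0, 0, 0, 0.05], [0, 0, 0, 0.1], [0, 0, 0, 0.1], [0, 0, 0, 0.1], [0, 0, 0, 0.1], [0, 0, 0, 0.1], [0, 0, 0, 0]]
  ]
}}

```text
clock: 13.4
tool_pos: [0.5354, 0.1498, 0.0935]
orientation: [-4.7, 90.0, -126.2]
force: [-1.7, 0.2, 3.0]
opening: 0.0392
```

```bash
python3 -c "
from st import *
st([.5353,.1497,.093]); print(get_obs()['moment'])"
```

```text
13.4 [0.5354 0.1498 0.0935] head -121.46 j [ 35.8  17.9 -25.5   0.  -46.6  22.7] F [-1.66  0.19  3.01] open 0.0392
cm to go, tool axes [ 0.05 -0.01  0.01]
[-0.16286264  0.74785897 -0.08776643]
```

>>> {"name": "move_arm", "arguments": {
  "commands": [
    [[0, 0, 0, 0.12], [0, 0, 0, 0.12], [0, 0, 0, 0.12], [0, 0, 0, 0.12], [0, 0, 0, 0.12], [0, 0, 0, 0.12], [0, 0, 0, 0.12], [0, 0, 0, 0.12]]
  ]
}}

```text
clock: 14.2
tool_pos: [0.5347, 0.1496, 0.0934]
orientation: [19.9, 89.9, -156.6]
force: [-3.7, 1.0, 6.2]
opening: 0.0391
```

```bash
python3 -c "
from st import *
st([.5353,.1497,.093]); print(get_obs()['moment'])
shot('wrist','w7.png')"
```

```text
14.2 [0.5347 0.1496 0.0934] head -176.49 j [ 35.8  17.9 -25.5  -0.  -46.7 -32.3] F [-3.66  1.04  6.17] open 0.0391
cm to go, tool axes [ 0.04 -0.01 -0.06]
[0.44351412 2.14689881 0.07445265]
```

View pics/w7.png

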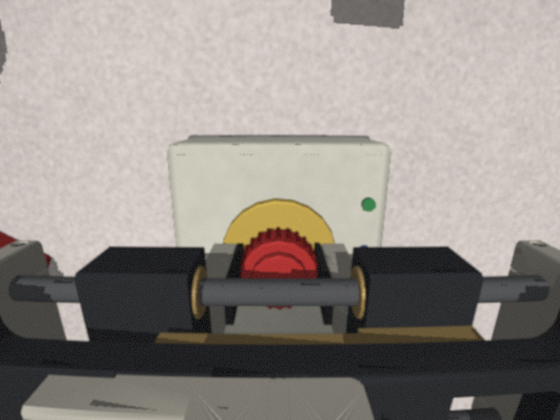

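The head is held between the fingers at (279,265). The index mark is hidden, as it would be if the head turned with the gripper. Turned about 1.5 rad so far.

>>> {"name": "move_arm", "arguments": {
  "commands": [
    [[0, 0, 0, 0.12], [0, 0, 0, 0.12], [0, 0, 0, 0.12], [0, 0, 0, 0.12], [0, 0, 0, 0.12], [0, 0, 0, 0.12], [0, 0, 0, 0.12], [0, 0, 0, 0.12]]
  ]
}}

```text
clock: 15.05
tool_pos: [0.5343, 0.1501, 0.0933]
orientation: [43.1, 89.9, 171.6]
force: [-7.5, 3.1, 5.6]
opening: 0.0392
```

>>> {"name": "move_arm", "arguments": {
  "commands": [
    [[0, 0, 0, 0.1], [0, 0, 0, 0.08], [0, 0, 0, 0], [0, 0, 0, 0]]
  ]
}}

```text
clock: 15.45
tool_pos: [0.5343, 0.1502, 0.0933]
orientation: [44.5, 89.9, 163.0]
force: [-7.2, 4.0, 6.4]
opening: 0.0397
```

```bash
python3 -c "
from st import *
st([.5353,.1497,.093]); print(get_obs()['moment'])"
```

```text
15.45 [0.5343 0.1502 0.0933] head 118.44 j [ 35.9  17.9 -25.5  -0.1 -46.7 -97.3] F [-7.2   3.96  6.43] open 0.0397
cm to go, tool axes [ 0.03 -0.06 -0.09]
[ 1.96704647  2.88122358 -0.05051034]
```

>>> {"name": "move_arm", "arguments": {
  "commands": [
    [[0, 0, 0, 0], [0, 0, 0, 0], [0, 0, 0, 0], [0, 0, 0, 0], [0, 0, 0, 0], [-3, 0, 0, 0], [-3, 0, 0, 0], [-2, 0, 0, 0]]
  ],
  "jaw": 8.7
}}

```text
clock: 16.25
tool_pos: [0.5362, 0.1501, 0.1753]
orientation: [-99.2, 89.9, 19.1]
force: [0.7, 0.2, 0.6]
opening: 0.0866
```

>>> {"name": "move_arm", "arguments": {
  "commands": [
    [[-3, 0, 0, 0], [-2, 2.0, 3.0, 0], [0, 2.0, 3.0, 0], [0, 2.0, 3.0, 0], [0, 2.0, 3.0, 0], [0, 0, 0, 0]]
  ]
}}

```text
clock: 16.85
tool_pos: [0.4057, 0.2186, 0.2238]
orientation: [-35.4, 89.9, 83.1]
force: [0.1, 0.3, 0.4]
opening: 0.0869
```

```bash
python3 - <<'E'
from st import *
st()
for n in('scene','side'):
    p,d,c=shot(n,n+'2.png'); X=cloud(c,d); m=np.hypot(X[...,0]-.5353,X[...,1]-.148)<.009; P=X[m&(X[...,2]<.13)]
    print(n,len(P),'top z',np.median(P[P[:,2]>.08][:,2]).round(4))
E
```

```text
16.85 [0.4057 0.2186 0.2238] head 118.46 j [  52.9    0.9  -27.1   -0.   -62.  -114.4] F [0.07 0.3  0.44] open 0.0869
scene 34 top z 0.1065
side 49 top z 0.1088
```

View pics/side2.png

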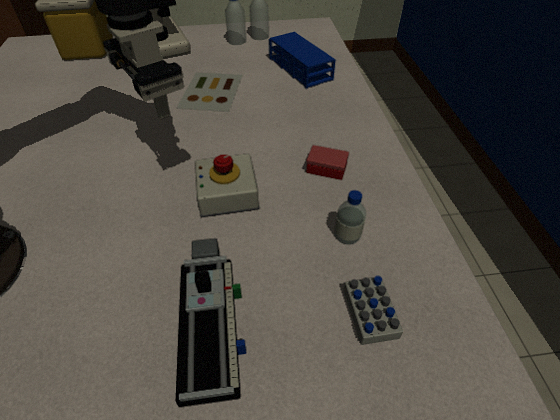

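The side view shows the button up, with its top back at 107–109 mm and the head at (223,163). The pointer at (229,289) is level with the green clip at (237,291), and the bottle, slide box and vial rack are where they were.

```bash
python3 -c "
from h import *
print(close_job())"
```

```text
the job is handed in; nothing more can be done
None
```

The job is done and handed in at about 17 s on the robot clock (limit 69 s).

- **Press:** I pressed the button to its stop, with about 24 N read at the wrist. After release, both fixed cameras read its top about 8 mm lower, so it had latched.
- **Carriage:** I slid it about 47 mm by its grip. After letting go, the wrist camera put the pointer at y = −0.1225 m and the green clip's centre at −0.1222 m. The final side view still showed the pointer level with the green clip.
- **Turn and release:** I turned the head about 2.65 rad clockwise in one grip and let go. The button sprang up, and its top now reads 106.5 and 108.8 mm, matching the readings before the press (105.5 and 108.3 mm).
- **Loose items:** The bottle, slide box and vial rack look unmoved in the side view, and the arm is clear of everything.
- **Disagreement:** The wrist camera put the button about 6 mm further in +y than the fixed cameras did. The fingers closing on it showed its true y was about 0.150 m, so I shifted the arm 2 mm to relieve the side load before turning.

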